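# Start the vacuum pump and set its throttle valve two turns open, holding the handle

### The arm

A 7-joint arm with a two-finger parallel gripper is mounted at the origin on the work surface. World frame = base frame: x ahead of the robot, y to its left, z up, the work surface at z = 0. Lengths are in m, angles in rad, forces in N, time in s.
With the tool pointing down it reaches from about 0.4 to 0.85 m from the base axis. Payload 10.4 kg.
Tool frame: the origin (TCP) lies midway between the tips of the shut fingers; the grasp point (between the pads) lies 19 mm behind it; y points along the fingers, x is the direction in which the jaws open and shut, and the axes are right-handed (so a half turn about y gives the same grasp; the last joint's range is limited). The gripper opens to 87 mm and grips with 3 to 60 N. Pads are 19 mm wide; open, the fingers measure 117 mm over their backs; the gripper's body (75 mm by 190 mm) begins 51 mm behind the grasp point.
Start: joints at [1.316, 0.332, -0.065, 1.46, 0.022, 1.35, -0.088], TCP at [0.144, -0.608, 0.223] pointing down, gripper open.
Joint ranges: [-2.6, 2.6], [-0.5, 2.12], [-1.47, 1.34], [0.16, 2.42], [-1.27, 4.41], [0.06, 2.06], [-2.6, 2.6]. Speed limits (rad/s): [2.22, 2.22, 2.79, 2.79, 3.14, 3.14, 3.14].

### API

Orientations are given as a unit quaternion [x, y, z, w].
In Python, from bench import r gives the robot as it stands. The module is installed in compiled form; this text tells all that it offers.
- The arm moves only by the tool arm_command, never from a script. Its argument "deltas" is one flat list of numbers, 6 for each row, row after row: the shift along the tool's x, y, z in m, then the turn, a rotation vector about the tool's x, y, z in degrees. In form: [tx, ty, tz, ax, ay, az, tx, ty, tz, ax, ay, az, ...]. A call has 1 to 8 rows; each row is the pose to reach, as a shift and turn from the pose commanded when the call began, along the tool's axes at that moment; what a row does not reach only later rows make up. A row lasts 1/8 s, in which the tool goes at most 62.5 mm and 10.7 degrees, less where a joint would pass 70% of its speed; a pose out of reach is approached as far as the arm can. A call with a gripper value outside its range is refused whole. "hand" is the opening, from 0 (shut) to 1 (fully open), set as the call begins (left out, the last holds). The fingers move at their own pace and stop on an object; "grip_force" is the grip in N (left out, the last holds). Time passes only in rows, so rows that repeat a pose let the fingers close. It gives the time, the measured TCP pose, the force and the opening at its end, in the units of the state.
- r.read_state(): the state, without advancing time (a new reading comes with each control period).
- r.camera(name): name is "scene" or "top" or "wrist"; returns a dict with "image" (400x640x3 uint8, red, green, blue), "intrinsics" (3x3 intrinsics, pixels), "world_from_camera" (4x4, takes a point from camera to world coordinates); the wrist camera has in their place "hand_eye" (4x4, takes a point from camera to tool coordinates, whose origin is the TCP and whose axes are the tool frame's). Camera axes: x right, y down, z forward; pixel columns grow to the right and rows downward; lengths in m; the calibration is good to about 2 mm. A picture is of the moment at which its call begins: read the wrist's pose just before it. There is no depth.
- r.close_job(): hands the job in, once; it reports no verdict.
Trained networks look in a picture, given as the dict that the camera call returned (one of the last four; its "shot" number tells which), for a name from the list of things; names that differ only in an ending like _2 or _b are one class to them, and where a whole thing is asked for, a point or a joint stands for the part that bears it (a point fixed in the world has none). Each returns a list of dicts, best first, with "conf" (0 to 1); they miss things now and then, are a little off and sometimes report something else, mostly with a low value. They report only what shows in the picture. A call takes as long as a camera call. They do not tell look-alikes from the thing itself.
- r.boxes_of(picture, query): "centre" ([row, column] in pixels, amid what is visible of it).
- r.regions_of(picture, query): "region" (400x640 bool, what is visible of it) and "centre" ([row, column] in pixels, amid what is visible of it).
The state is a dict: "time": time; "joint_positions": joint angles; "joint_vel": joint speeds; "joint_torque": joint torques, N m; "ee_pos": TCP position; "eef_rot": TCP orientation; "ft_force": force on the tool from outside, world axes, zero at the start; "torque": the same for the moment, N m; "width": finger opening in m.
Only numpy, scipy, OpenCV 4.12 (cv2) and the standard library are available. Lean on these libraries where they do the work, as an engineer would, in place of code of your own. Each camera call takes 0.05 s, during which the arm holds its last target.

### The job

Start the vacuum pump: press the push button on top of the small switch box fully down and let it spring back up. Then set the throttle valve by the upright handle on its handwheel: turn the wheel clockwise (seen from above) until it is closed against its stop, and back it off counter-clockwise by exactly two full turns. Finish there with the gripper still closed around the handle, holding it and not letting go; leave the loose things on the bench where they are.

Things in the scene. Friction and masses are not known exactly. Their poses are not given: they have to be found in the camera images.
- switchbox: Grey plastic switch box, 90 x 80 x 50 mm, fixed to the bench; origin at the centre of its underside. It stands on one side (left or right) of the middle, the valve on the other. The push button is in the middle of its top, in a black collar of 48 mm diameter that stands 12 mm above the box.
- start_button_top (a point): Centre of the top face of the push button (round steel cap, 32 mm across), which moves with it; released it lies 72 mm above the bench, 10 mm proud of its black collar. It is pressed straight down.
- start_button (a joint): Travel of the push button in m: 0 released, 0.006 fully down; a spring pushes it back (1.5 N at first, about 5 N fully down).
- valve: Throttle valve fixed to the bench, at any yaw: steel foot 100 x 80 x 8 mm, round aluminium body, two pipe stubs that bend down into the bench 72 mm either side of the axis (along y), and a vertical stem with a black spoked handwheel on top, 112 mm over its rim, level, its top 97 mm above the bench. Origin on the stem axis at the underside; z is up, x points to where the crank handle stands when the valve is closed.
- hub (a point): Point on the wheel's (vertical) axis at the top of its hub, 98 mm above the bench.
- handle_grip (a point): Grip point on the crank handle: a plain aluminium upright cylinder, 19 mm in diameter and 50 mm long, that stands on the wheel's rim 50 mm from the wheel's axis and goes around with it. It revolves freely about its own upright axis, so a gripper that holds it from above can go round in a circle without turning. The point lies on the handle's axis, 28 mm above its lower end and 22 mm below its top, 129 mm above the bench (top at 151 mm).
- handwheel (a joint): Opening of the valve in rad, counted over all turns: 0 is closed against the stop, 6.283 one turn open; grows counter-clockwise seen from above. Rigid stops at 0 and at 20.4. Starts between about half a turn and one and a third turns open (3.3 to 8.6). It takes about 3 N at the handle to turn and stays where it is left.
- handle: The same revolving crank handle as a body; origin on its axis at its lower end, 101 mm above the bench.
- tweezers: Bystander: loose steel tweezers, 126 mm long, lying between the box and the valve, nearer the robot; origin at the centre of the underside.
- wafer_case: Bystander: loose flat round wafer case, 84 mm across, 14 mm high, lying between the box and the valve; origin at the centre of the underside.
- solvent: Bystander: loose amber bottle, 60 mm across, 140 mm high; origin at the centre of the underside.
- cassette: Bystander: loose amber wafer cassette, 120 x 100 x 86 mm; origin at the centre of the underside.
- wipes: Bystander: loose white pack of wipes, 120 x 200 x 55 mm; origin at the centre of the underside.
- driver: Bystander: loose screwdriver with a black handle lying on the bench; origin below its middle.
There are look-alikes about, which are no part of the job. What is shaped like the switchbox but green is not meant.

How it is judged:
By the outcome, as a careful person would: the job done as asked, in the order asked, and still so for the second after the job is handed in, while the arm keeps its last pose, push and grip.
It also fails if it takes over 72 s, if anything falls off the work surface, if the arm or the gripper's body presses on something with over 40 N, if the wrist force passes 120 N, or if a joint passes its speed limit or range.

## Working session

There is one attempt and no reset: what is moved stays moved. The work goes in short steps, Python scripts to look and compute and a tool call to move; the robot and the scene stay as the last step left them, time stands still between calls to the robot, and variables do not carry over. Pictures are saved under pics/ and viewed, and the job is handed in when it is done.

Besides the shell and the picture viewer there is one more tool, called after "Emit:" as name(argument=value, ...) on one line, values as JSON. arm_command: Moves the arm, as the interface text tells. Its arguments: {"type":"object","properties":{"deltas":{"type":"array","items":{"type":"number"}},"hand":{"type":"number"},"grip_force":{"type":"number"}},"required":["deltas"]}

```bash
ls; mkdir -p pics
cat > h.py <<'E'
import numpy as np, cv2
from scipy.spatial.transform import Rotation as R
from bench import r
def save(p,n): cv2.imwrite('pics/'+n+'.png',cv2.cvtColor(p['image'],cv2.COLOR_RGB2BGR))
def W(p,st=None):
    if 'world_from_camera' in p: return np.array(p['world_from_camera'])
    T=np.eye(4);T[:3,:3]=R.from_quat(st['eef_rot']).as_matrix();T[:3,3]=st['ee_pos'];return T@np.array(p['hand_eye'])
def onz(p,rc,z,st=None):
    T=W(p,st);K=np.array(p['intrinsics']);d=T[:3,:3]@np.linalg.solve(K,[rc[1],rc[0],1.]);o=T[:3,3]
    return o+d*(z-o[2])/d[2]
def proj(p,X,st=None):
    T=np.linalg.inv(W(p,st));c=T[:3,:3]@np.array(X)+T[:3,3];u=np.array(p['intrinsics'])@c;return (u[1]/u[2],u[0]/u[2])
E
python3 - <<'E'
from h import *
s=r.read_state();print(s['time'],s['ee_pos'],s['eef_rot'],s['width'],s['ft_force'])
for n in ['scene','top','wrist']:
    st=r.read_state();p=r.camera(n);save(p,n+'0')
    for q,z in [('switchbox',.05),('start_button_top',.072),('valve',.05),('hub',.098),('handle_grip',.129),('handle',.129)]:
        for d in r.boxes_of(p,q): print(n,q,round(d['conf'],2),np.round(d['centre']),np.round(onz(p,d['centre'],z,st),3))
E
```

```text
pics
0.0 [ 0.14345675 -0.60790209  0.22174274] [-0.55415037  0.43925246 -0.43841991  0.55476357] 0.08695716882916815 [ 0.19306594 -0.6067812  -0.35214209]
scene switchbox 0.78 [211. 381.] [0.546 0.157 0.05 ]
scene switchbox 0.74 [236. 268.] [ 0.739 -0.083  0.05 ]
scene switchbox 0.69 [172. 407.] [0.394 0.18  0.05 ]
scene switchbox 0.65 [133. 267.] [ 0.437 -0.252  0.05 ]
scene switchbox 0.59 [243. 435.] [0.574 0.312 0.05 ]
scene start_button_top 0.69 [229. 269.] [ 0.727 -0.084  0.072]
scene start_button_top 0.61 [164. 411.] [0.378 0.181 0.072]
scene start_button_top 0.45 [204. 382.] [0.536 0.15  0.072]
scene valve 0.62 [157. 280.] [ 0.499 -0.174  0.05 ]
scene valve 0.2 [297. 405.] [0.74  0.287 0.05 ]
scene hub 0.78 [159. 281.] [ 0.535 -0.148  0.098]
scene handle_grip 0.52 [299. 409.] [0.77  0.291 0.129]
scene handle_grip 0.47 [131. 266.] [ 0.487 -0.217  0.129]
scene handle_grip 0.33 [284. 307.] [0.833 0.074 0.129]
scene handle 0.65 [132. 266.] [ 0.489 -0.215  0.129]
top switchbox 0.95 [217. 198.] [0.566 0.306 0.05 ]
top switchbox 0.77 [164. 340.] [ 0.709 -0.086  0.05 ]
top switchbox 0.64 [288. 245.] [0.371 0.179 0.05 ]
top switchbox 0.26 [241. 373.] [ 0.496 -0.173  0.05 ]
top start_button_top 0.68 [161. 341.] [ 0.715 -0.086  0.072]
top start_button_top 0.63 [230. 252.] [0.528 0.155 0.072]
top start_button_top 0.62 [290. 242.] [0.371 0.183 0.072]
top start_button_top 0.46 [222. 194.] [0.552 0.31  0.072]
top valve 0.97 [242. 372.] [ 0.493 -0.169  0.05 ]
top hub 0.64 [239. 373.] [ 0.5   -0.166  0.098]
top handle_grip 0.73 [231. 252.] [0.526 0.146 0.129]
top handle_grip 0.54 [241. 397.] [ 0.495 -0.223  0.129]
top handle_grip 0.2 [217. 312.] [ 0.559 -0.005  0.129]
top handle 0.43 [246. 396.] [ 0.482 -0.219  0.129]
```

View pics/scene0.png

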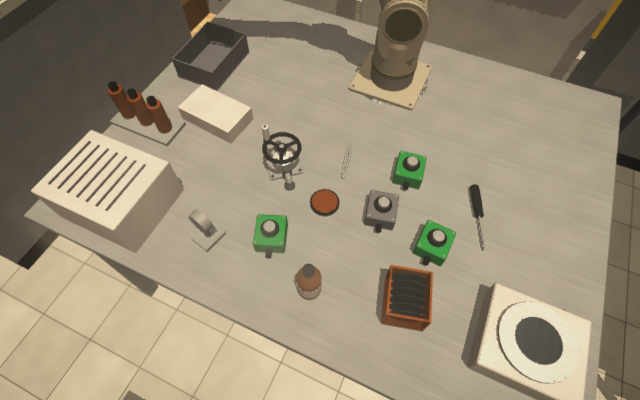

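View pics/top0.png

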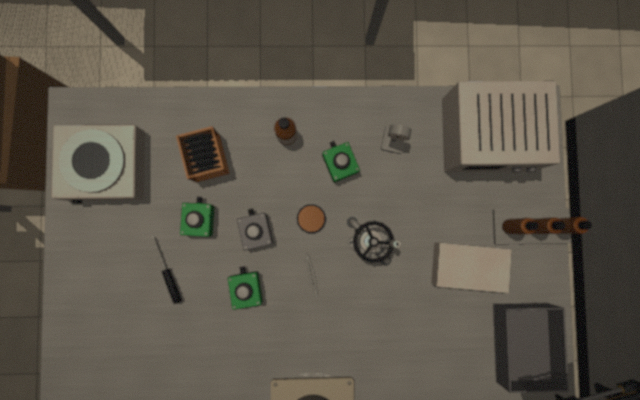

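Run:
```python
import cv2
a=cv2.imread('pics/top0.png');b=cv2.imread('pics/scene0.png')
x=cv2.resize(a[140:320,160:420],None,fx=3,fy=3,interpolation=2);cv2.imwrite('pics/topc.png',x)
x=cv2.resize(b[100:300,230:460],None,fx=3,fy=3,interpolation=2);cv2.imwrite('pics/scenec.png',x)
```

```text
(no output)
```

View pics/topc.png

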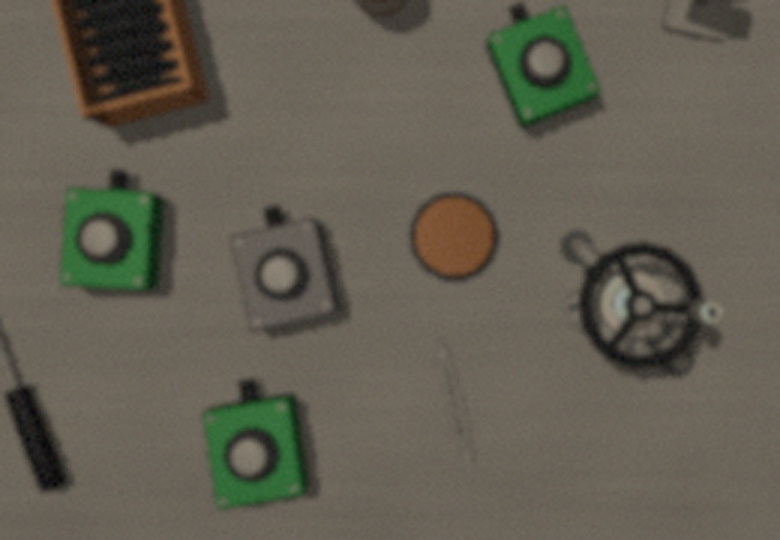

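View pics/scenec.png

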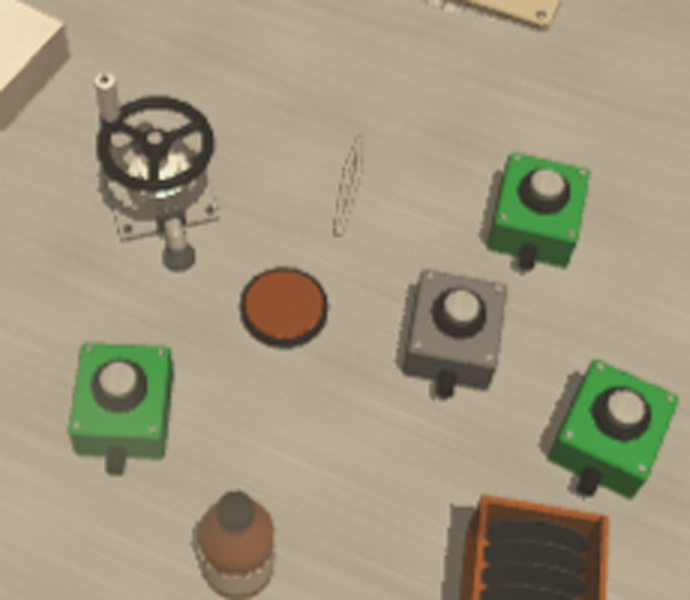

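The top view shows four switch boxes. Three are green, at about (162,341), (219,195) and (291,243). The only grey one is at about (231,254), which is (202,384) in the scene view. The close crops confirm it is grey, and it stands opposite the valve, whose hub is at (242,373). The handle top is at (244,397). Next I triangulate.

Run:
```python
from h import *
st=r.read_state();t=r.camera('top');s=r.camera('scene')
for n,z,a,b in [('btn',.072,(231,253.3),(201.7,383.7)),('hub',.098,(241.7,373.7),(146,281.3)),('htop',.151,(244,397),(125.5,264.9)),('pipe',.0,(222,353),(186,289.5))]:
    print(n,onz(t,a,z).round(4),onz(s,b,z).round(4))
print(R.from_quat(st['eef_rot']).as_matrix().round(3)); print(R.from_quat(st['eef_rot']).as_matrix().T.round(3))
print(st['joint_positions'])
w=r.camera('wrist');print(np.array(w['hand_eye']).round(3)); print(w['intrinsics'])
```

```text
btn [0.5264 0.1518 0.072 ] [0.5283 0.1537 0.072 ]
hub [ 0.4939 -0.1673  0.098 ] [ 0.4948 -0.1676  0.098 ]
htop [ 0.4887 -0.2173  0.151 ] [ 0.4864 -0.218   0.151 ]
pipe [ 0.5489 -0.1241  0.    ] [ 0.5507 -0.1198  0.    ]
[[ 0.23   0.     0.973]
 [-0.973 -0.     0.23 ]
 [ 0.    -1.     0.   ]]
[[ 0.23  -0.973  0.   ]
 [ 0.    -0.    -1.   ]
 [ 0.973  0.23   0.   ]]
[ 1.31639379  0.33220684 -0.06469776  1.46009372  0.02156452  1.34991492
 -0.08851386]
[[ 1.    -0.    -0.     0.001]
 [ 0.    -0.267  0.964 -0.162]
 [-0.    -0.964 -0.267  0.072]
 [ 0.     0.     0.     1.   ]]
[[286.70290029   0.         322.16298261]
 [  0.         286.70290029 196.86815321]
 [  0.           0.           1.        ]]
```

Emit:
arm_command(deltas=[-0.027,0,0.052,0,0,0,-0.054,0,0.104,0,0,0,-0.082,0,0.156,0,0,0,-0.109,0,0.208,0,0,0,-0.136,0,0.26,0,0,0,-0.163,0,0.312,0,0,0,-0.19,0,0.364,0,0,0,-0.218,0,0.417,0,0,0], hand=0, grip_force=20)

```text
time: 2.2
ee_pos: [0.5005, -0.2992, 0.2228]
eef_rot: [0.554, -0.439, 0.439, -0.554]
ft_force: [0.4, 0.1, -0.6]
width: 0.0148
```

Emit:
arm_command(deltas=[-0.054,0,0.016,0,0,0,-0.108,0,0.032,0,0,0,-0.163,0,0.049,0,0,0,-0.217,0,0.065,0,0,0,-0.271,0,0.081,0,0,0,-0.325,0,0.098,0,0,0,-0.38,0,0.114,0,0,0,-0.434,0,0.13,0,0,0])

```text
time: 3.2
ee_pos: [0.5261, 0.1536, 0.2228]
eef_rot: [-0.554, 0.439, -0.439, 0.554]
ft_force: [0.5, -0.4, 0.1]
width: 0.0003
```

Run:
```python
from h import *
st=r.read_state();w=r.camera('wrist');save(w,'w1');print(st['time'],st['ee_pos'],st['width'],st['joint_positions'])
for z,q in [(.072,'start_button_top'),(.05,'switchbox')]:
    for d in r.regions_of(w,q): 
        print(q,d['conf'],d['centre'],onz(w,d['centre'],z,st), d['region'].sum())
print('expected',proj(w,[.527,.153,.072],st),'tcp',proj(w,st['ee_pos'],st))
t=r.camera('top');save(t,'t1')
```

```text
3.2 [0.52614275 0.15363188 0.22283778] 0.0002579573881704533 [ 0.23328751  0.22805604 -0.69022738  1.63756608  0.14939951  1.32891943
 -1.81938702]
start_button_top 0.88 [57.4, 597.4] [ 0.71603233 -0.0844542   0.072     ] 1109
start_button_top 0.82 [185.5, 320.7] [0.52493837 0.15448625 0.072     ] 628
start_button_top 0.73 [121.8, 183.1] [0.55884067 0.31164869 0.072     ] 749
switchbox 0.97 [58.9, 570.4] [ 0.71646201 -0.07490899  0.05      ] 9037
switchbox 0.94 [173.9, 319.8] [0.53339733 0.15767259 0.05      ] 5210
switchbox 0.92 [116.0, 195.1] [0.56560471 0.30914876 0.05      ] 6905
expected (np.float64(184.04866607943234), np.float64(322.41385568525254)) tcp (np.float64(240.1718930941443), np.float64(321.3068212782528))
```

View pics/w1.png

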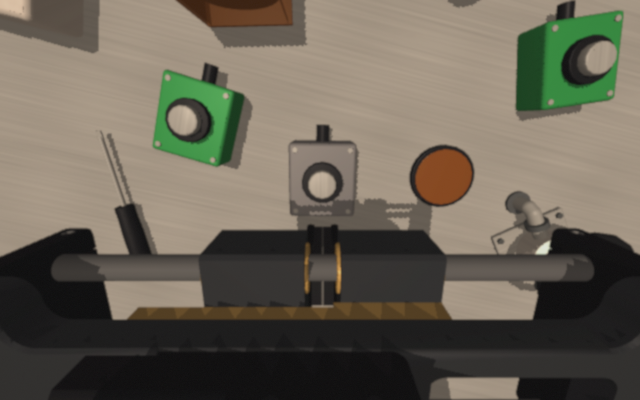

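The wrist view shows the grey box centred at (174,320) with its cap at (185,321). That agrees with (0.527, 0.153) to within 2 mm. Fingers are shut, so I go down.

Emit:
arm_command(deltas=[0,0.035,0,0,0,0,0,0.07,0,0,0,0,0,0.105,0,0,0,0,0,0.13,0,0,0,0,0,0.143,0,0,0,0,0,0.143,0,0,0,0])

```text
time: 4.15
ee_pos: [0.5261, 0.1509, 0.0792]
eef_rot: [0.555, -0.439, 0.439, -0.554]
ft_force: [-0.1, 0.7, 0.6]
width: 0.0003
```

Emit:
arm_command(deltas=[0,0.004,0,0,0,0,0,0.008,0,0,0,0,0,0.011,0,0,0,0,0,0.014,0,0,0,0,0,0.0145,0,0,0,0,0,0.0145,0,0,0,0])

```text
time: 4.9
ee_pos: [0.5269, 0.152, 0.0663]
eef_rot: [-0.554, 0.438, -0.439, 0.555]
ft_force: [-3.3, -2.0, 14.4]
width: 0.0005
```

Emit:
arm_command(deltas=[0,0.0015,0,0,0,0,0,0.0015,0,0,0,0])

```text
time: 5.15
ee_pos: [0.527, 0.152, 0.066]
eef_rot: [-0.554, 0.438, -0.44, 0.555]
ft_force: [-8.6, -4.4, 27.5]
width: 0.0003
```

Run:
```python
from h import *
st=r.read_state();print(st['ee_pos'],st['ft_force'])
w=r.camera('wrist');save(w,'w2');p=r.camera('scene');cv2.imwrite('pics/s2.png',cv2.resize(cv2.cvtColor(p['image'],4)[150:270,320:480],None,fx=4,fy=4,interpolation=2))
```

```text
[0.52698021 0.15196293 0.06604358] [-8.60758966 -4.42707959 27.50142187]
```

View pics/s2.png

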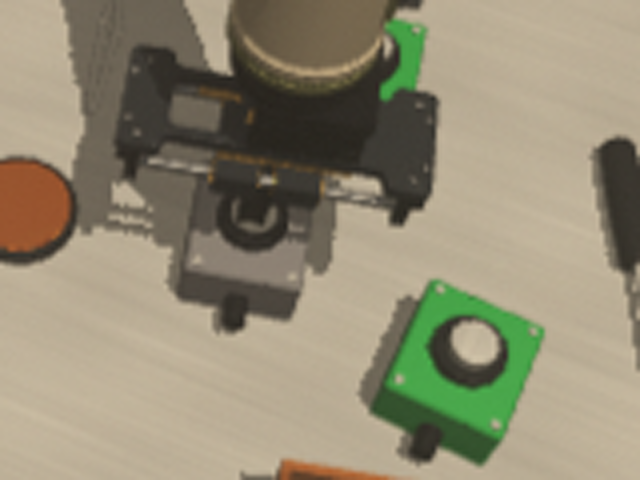

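The fingers are on the cap at z = 66.0 mm with 27 N, well above the 5 N spring, so the button is bottomed. Now I release it and move off.

Emit:
arm_command(deltas=[0,-0.01,0,0,0,0,0,-0.03,0,0,0,0,0,-0.07,0,0,0,0,0,-0.12,0,0,0,0,0,-0.16,0,0,0,0])

```text
time: 5.88
ee_pos: [0.526, 0.1523, 0.2262]
eef_rot: [-0.554, 0.438, -0.439, 0.555]
ft_force: [0.8, 0.9, 0.6]
width: 0.0007
```

Run:
```python
from h import *
st=r.read_state();print(st['time'],st['ee_pos'],st['ft_force'],st['joint_positions'])
w=r.camera('wrist');save(w,'w3')
for q in ['start_button_top']:
  for d in r.regions_of(w,q): print(d['conf'],d['centre'],d['region'].sum())
```

```text
5.875 [0.52602751 0.15227026 0.22619154] [0.77013599 0.87282491 0.6098853 ] [ 0.23956052  0.2248983  -0.69366424  1.63411201  0.14732293  1.33476519
 -1.81457299]
0.91 [179.3, 319.9] 596
0.82 [57.2, 594.6] 1057
0.8 [118.6, 185.6] 766
```

View pics/w3.png

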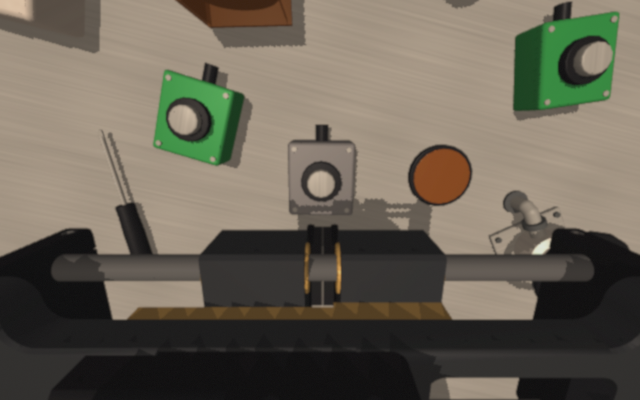

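The cap has sprung back: it sits at (179,320), the same size and height as before. Now to the valve, with the jaws open.

Emit:
arm_command(deltas=[0.05,0,-0.022,0,0,0,0.1,0,-0.044,0,0,0,0.15,0,-0.065,0,0,0,0.2,0,-0.087,0,0,0,0.25,0,-0.109,0,0,0,0.3,0,-0.131,0,0,0,0.351,0,-0.153,0,0,0,0.351,0,-0.153,0,0,0], hand=1)

```text
time: 6.98
ee_pos: [0.4559, -0.2291, 0.223]
eef_rot: [0.553, -0.441, 0.44, -0.552]
ft_force: [-0.1, 0.8, 0.2]
width: 0.0727
```

Run:
```python
from h import *
st=r.read_state();w=r.camera('wrist');save(w,'w4')
print(st['time'],st['ee_pos'],st['width'],st['joint_positions'])
for q,z in [('handle_grip',.129),('handle',.129),('hub',.098),('valve',.05)]:
  for d in r.regions_of(w,q): print(q,d['conf'],d['centre'],d['region'].sum(),onz(w,d['centre'],z,st))
print(proj(w,[.4875,-.2175,.151],st),proj(w,[.4943,-.1674,.098],st))
```

```text
6.975 [ 0.45587765 -0.2291085   0.22295059] 0.0726648208824864 [ 0.73849669  0.10337892 -0.38590038  1.74085589  0.04099036  1.30653565
 -1.00255905]
handle_grip 0.84 [162.3, 313.8] 522 [ 0.48696606 -0.21481243  0.129     ]
handle 0.9 [156.1, 315.4] 462 [ 0.49270356 -0.21500999  0.129     ]
handle 0.22 [135.9, 273.2] 9235 [ 0.50171279 -0.17520507  0.129     ]
hub 0.77 [134.4, 273.8] 9300 [ 0.50021449 -0.17087782  0.098     ]
hub 0.34 [143.4, 268.5] 5249 [ 0.49048173 -0.1673262   0.098     ]
valve 0.77 [135.6, 275.4] 9637 [ 0.49483877 -0.16576497  0.05      ]
valve 0.73 [143.3, 267.4] 5451 [ 0.4842238  -0.15833801  0.05      ]
(np.float64(166.47201288207185), np.float64(316.3645116758382)) (np.float64(139.58356188465248), np.float64(269.2471496970371))
```

View pics/w4.png

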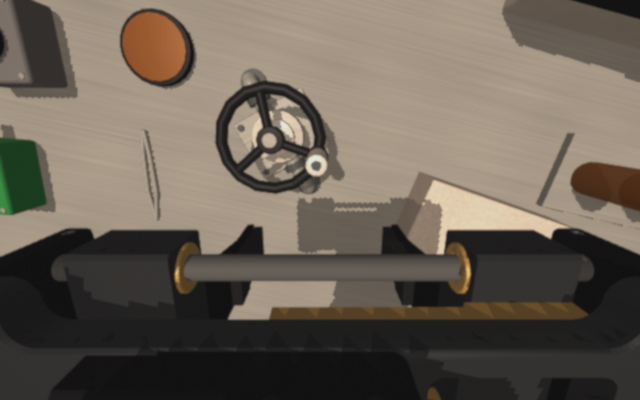

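The wrist view shows the handle top at (163,316) and the hub at (139,269). That puts the handle at about (0.489, -0.217) and the hub at (0.4945, -0.1674), 50 mm apart as specified. I move over the handle and lower onto it.

Emit:
arm_command(deltas=[-0.004,0,0.035,0,0,0,-0.004,0.01,0.035,0,0,0,-0.004,0.03,0.035,0,0,0,-0.004,0.055,0.035,0,0,0,-0.004,0.085,0.035,0,0,0,-0.004,0.105,0.035,0,0,0,-0.004,0.112,0.035,0,0,0,-0.004,0.112,0.035,0,0,0])

```text
time: 8.22
ee_pos: [0.4909, -0.2126, 0.1116]
eef_rot: [0.555, -0.439, 0.439, -0.555]
ft_force: [0.4, -0.5, 0.8]
width: 0.0866
```

Run:
```python
from h import *
st=r.read_state();print(st['ee_pos'],st['width'],st['ft_force'])
w=r.camera('wrist');save(w,'w5');p=r.camera('scene');cv2.imwrite('pics/s5.png',cv2.resize(cv2.cvtColor(p['image'],4)[80:220,200:360],None,fx=4,fy=4,interpolation=2))
print(proj(w,[.489,-.217,.151],st))
```

```text
[ 0.49087098 -0.21261561  0.11156806] 0.08658896071147384 [ 0.37338965 -0.46778638  0.78575376]
(np.float64(279.3609222742469), np.float64(328.98711175114505))
```

View pics/w5.png

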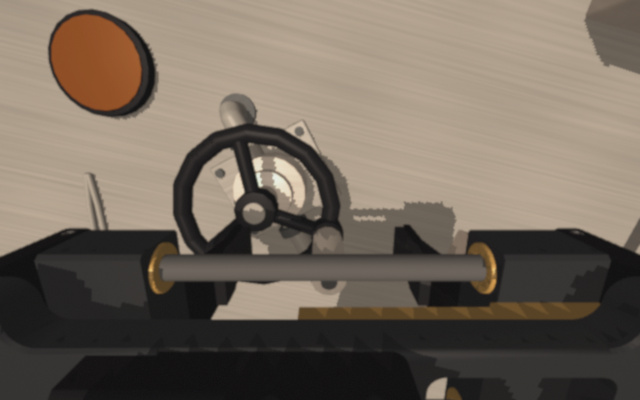

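View pics/s5.png

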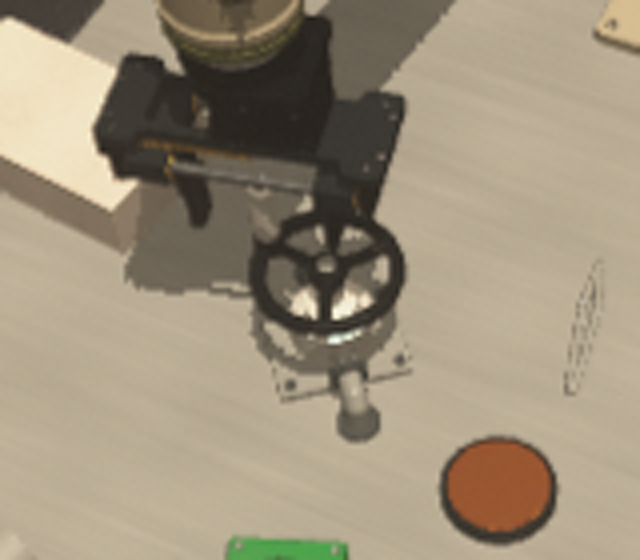

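The handle stands between the open fingers, with its lower part at (240,327) in the wrist view. I correct the centring by 4 mm and then close.

Emit:
arm_command(deltas=[0.004,0,-0.002,0,0,0,0.004,0,-0.002,0,0,0])

```text
time: 8.57
ee_pos: [0.4901, -0.218, 0.112]
eef_rot: [0.554, -0.439, 0.439, -0.554]
ft_force: [0.2, -0.4, 0.1]
width: 0.0868
```

Emit:
arm_command(deltas=[0,0,0,0,0,0,0,0,0,0,0,0,0,0,0,0,0,0,0,0,0,0,0,0,0,0,0,0,0,0,0,0,0,0,0,0,0,0,0,0,0,0,0,0,0,0,0,0], hand=0, grip_force=25)

```text
time: 9.57
ee_pos: [0.4901, -0.2164, 0.1116]
eef_rot: [-0.554, 0.439, -0.438, 0.555]
ft_force: [-1.8, 2.9, 0.6]
width: 0.0183
```

Run:
```python
from h import *
st=r.read_state();print(st['time'],st['ee_pos'],st['width'],st['ft_force'])
d=np.array(st['ee_pos'])[:2]-[.4945,-.1674];print(np.hypot(*d),np.degrees(np.arctan2(d[1],d[0])))
```

```text
9.575 [ 0.49009487 -0.2164239   0.11156801] 0.018260035735818927 [-1.82100392  2.94753647  0.61299684]
0.04922142177262432 -95.13462852269284
```

```bash
cat > c.py <<'E'
import sys
from h import *
# args: hubx huby R, from deg, step, n  -> rows in tool coords
def rows(a0,step,n,Rd=.05):
    M=R.from_quat(r.read_state()['eef_rot']).as_matrix()
    M=np.array([[.2295,0,.9733],[-.9733,0,.2295],[0,-1,0]])
    o=[]
    for i in range(1,n+1):
        a=np.radians(a0+step*i);b=np.radians(a0)
        d=M.T@np.array([Rd*(np.cos(a)-np.cos(b)),Rd*(np.sin(a)-np.sin(b)),0]);o+=[round(d[0],4),0,round(d[2],4),0,0,0]
    print(o)
rows(*[float(x) if i!=2 else int(x) for i,x in enumerate(sys.argv[1:])])
E
python3 c.py -95 -15 8
```

```text
[np.float64(-0.0057), 0, np.float64(-0.0118), 0, 0, 0, np.float64(-0.0142), 0, np.float64(-0.0216), 0, 0, 0, np.float64(-0.025), 0, np.float64(-0.029), 0, 0, 0, np.float64(-0.0373), 0, np.float64(-0.0333), 0, 0, 0, np.float64(-0.0503), 0, np.float64(-0.0342), 0, 0, 0, np.float64(-0.0632), 0, np.float64(-0.0318), 0, 0, 0, np.float64(-0.0749), 0, np.float64(-0.0261), 0, 0, 0, np.float64(-0.0848), 0, np.float64(-0.0176), 0, 0, 0]
```

Emit:
arm_command(deltas=[-0.0055,0,-0.012,0,0,0,-0.014,0,-0.0215,0,0,0,-0.025,0,-0.029,0,0,0,-0.0375,0,-0.0335,0,0,0,-0.0505,0,-0.034,0,0,0,-0.063,0,-0.032,0,0,0,-0.075,0,-0.026,0,0,0,-0.085,0,-0.0175,0,0,0])

```text
time: 10.58
ee_pos: [0.4527, -0.1393, 0.1116]
eef_rot: [0.555, -0.439, 0.439, -0.554]
ft_force: [2.3, -6.4, -4.2]
width: 0.0181
```

```bash
cat > m.py <<'E'
from h import *
st=r.read_state();print(st['time'],np.round(st['ee_pos'],4),st['width'],np.round(st['ft_force'],1),np.round(st['joint_positions'],2))
d=np.array(st['ee_pos'])[:2]-[.4945,-.1674];print(np.hypot(*d),np.degrees(np.arctan2(d[1],d[0])))
print(np.round(R.from_quat(st['eef_rot']).as_matrix(),3).tolist())
E
python3 m.py; python3 c.py -215 -15 8; python3 c.py -215 -15 4
```

```text
10.575 [ 0.4527 -0.1393  0.1116] 0.018095769380303016 [ 2.3 -6.4 -4.2] [ 0.64  0.13 -0.47  1.96  0.07  1.06 -1.19]
0.05036808092654036 146.10431848316455
[[0.229, -0.0, 0.974], [-0.974, -0.002, 0.229], [0.002, -1.0, -0.001]]
[np.float64(-0.0073), 0, np.float64(0.0108), 0, 0, 0, np.float64(-0.0116), 0, np.float64(0.0231), 0, 0, 0, np.float64(-0.0126), 0, np.float64(0.0361), 0, 0, 0, np.float64(-0.0102), 0, np.float64(0.049), 0, 0, 0, np.float64(-0.0045), 0, np.float64(0.0607), 0, 0, 0, np.float64(0.004), 0, np.float64(0.0706), 0, 0, 0, np.float64(0.0148), 0, np.float64(0.0779), 0, 0, 0, np.float64(0.0271), 0, np.float64(0.0822), 0, 0, 0]
[np.float64(-0.0073), 0, np.float64(0.0108), 0, 0, 0, np.float64(-0.0116), 0, np.float64(0.0231), 0, 0, 0, np.float64(-0.0126), 0, np.float64(0.0361), 0, 0, 0, np.float64(-0.0102), 0, np.float64(0.049), 0, 0, 0]
```

Emit:
arm_command(deltas=[-0.0075,0,0.011,0,0,0,-0.0115,0,0.023,0,0,0,-0.0125,0,0.036,0,0,0,-0.01,0,0.049,0,0,0,-0.0045,0,0.0605,0,0,0,0.004,0,0.0705,0,0,0,0.015,0,0.078,0,0,0,0.027,0,0.082,0,0,0])

```text
time: 11.58
ee_pos: [0.5405, -0.1464, 0.1115]
eef_rot: [-0.554, 0.439, -0.439, 0.555]
ft_force: [-1.3, 2.9, 2.0]
width: 0.0183
```

```bash
python3 m.py; python3 c.py -335 -10 6;python3 c.py -395 -5 4
```

```text
11.575 [ 0.5405 -0.1464  0.1115] 0.01830367223627546 [-1.3  2.9  2. ] [ 0.58  0.32 -0.46  1.75  0.15  1.11 -1.27]
0.050547727289794085 24.50386464480985
[[0.23, 0.001, 0.973], [-0.973, 0.0, 0.23], [-0.0, -1.0, 0.001]]
[np.float64(0.0087), 0, np.float64(0.001), 0, 0, 0, np.float64(0.0174), 0, np.float64(0.0005), 0, 0, 0, np.float64(0.0258), 0, np.float64(-0.0015), 0, 0, 0, np.float64(0.0338), 0, np.float64(-0.0049), 0, 0, 0, np.float64(0.0411), 0, np.float64(-0.0097), 0, 0, 0, np.float64(0.0475), 0, np.float64(-0.0157), 0, 0, 0]
[np.float64(0.0028), 0, np.float64(-0.0034), 0, 0, 0, np.float64(0.0052), 0, np.float64(-0.007), 0, 0, 0, np.float64(0.0073), 0, np.float64(-0.0108), 0, 0, 0, np.float64(0.0091), 0, np.float64(-0.0148), 0, 0, 0]
```

Go 60° to −395, then in small steps through the predicted stop at about −410.

Emit:
arm_command(deltas=[0.0085,0,0.001,0,0,0,0.0175,0,0.0005,0,0,0,0.026,0,-0.0015,0,0,0,0.034,0,-0.005,0,0,0,0.041,0,-0.0095,0,0,0,0.0475,0,-0.0155,0,0,0])

```text
time: 12.32
ee_pos: [0.5348, -0.1965, 0.1116]
eef_rot: [0.555, -0.439, 0.439, -0.554]
ft_force: [1.0, 2.6, 1.6]
width: 0.0182
```

```bash
python3 m.py
```

```text
12.325 [ 0.5348 -0.1965  0.1116] 0.01820376064111595 [1.  2.6 1.6] [ 0.64  0.33 -0.43  1.73  0.15  1.12 -1.18]
0.04972552932928939 -35.77655547253102
[[0.23, -0.0, 0.973], [-0.973, -0.0, 0.23], [0.0, -1.0, -0.0]]
```

Emit:
arm_command(deltas=[0.003,0,-0.0035,0,0,0,0.005,0,-0.007,0,0,0,0.0073,0,-0.011,0,0,0,0.009,0,-0.015,0,0,0])

```text
time: 12.82
ee_pos: [0.5264, -0.205, 0.1119]
eef_rot: [-0.553, 0.437, -0.439, 0.558]
ft_force: [26.7, 11.5, -15.2]
width: 0.0184
```

```bash
python3 m.py; python3 c.py -415 -5 4
```

```text
12.825 [ 0.5264 -0.205   0.1119] 0.01844597841146577 [ 26.7  11.5 -15.2] [ 0.66  0.32 -0.43  1.74  0.14  1.1  -1.15]
0.049316435561875795 -49.653022637119406
[[0.233, 0.008, 0.973], [-0.973, 0.003, 0.233], [-0.001, -1.0, 0.008]]
[np.float64(0.0014), 0, np.float64(-0.0041), 0, 0, 0, np.float64(0.0025), 0, np.float64(-0.0083), 0, 0, 0, np.float64(0.0032), 0, np.float64(-0.0127), 0, 0, 0, np.float64(0.0035), 0, np.float64(-0.017), 0, 0, 0]
```

The stop is reached: 29 N, with the handle stalled at −49.7° against the −50.7° predicted from the pipe stubs. I relax the push to read the closed position under a light load.

Emit:
arm_command(deltas=[-0.0013,0,0.003,0,0,0,-0.0013,0,0.003,0,0,0])

```text
time: 13.08
ee_pos: [0.5269, -0.2048, 0.1117]
eef_rot: [-0.554, 0.438, -0.439, 0.556]
ft_force: [8.9, 5.2, -3.2]
width: 0.0182
```

```bash
python3 m.py; python3 c.py -411.4 15 8
```

```text
13.075 [ 0.5269 -0.2048  0.1117] 0.01816635810620615 [ 8.9  5.2 -3.2] [ 0.66  0.32 -0.43  1.74  0.15  1.11 -1.16]
0.04946919912418764 -49.062908553089436
[[0.231, 0.003, 0.973], [-0.973, 0.001, 0.231], [-0.0, -1.0, 0.003]]
[np.float64(-0.0071), 0, np.float64(0.011), 0, 0, 0, np.float64(-0.0168), 0, np.float64(0.0197), 0, 0, 0, np.float64(-0.0284), 0, np.float64(0.0257), 0, 0, 0, np.float64(-0.0411), 0, np.float64(0.0284), 0, 0, 0, np.float64(-0.0542), 0, np.float64(0.0278), 0, 0, 0, np.float64(-0.0666), 0, np.float64(0.0238), 0, 0, 0, np.float64(-0.0776), 0, np.float64(0.0167), 0, 0, 0, np.float64(-0.0863), 0, np.float64(0.007), 0, 0, 0]
```

```bash
python3 - <<'E'
from h import *
for n in ['scene','top','wrist']: save(r.camera(n),'closed_'+n)
E
for a in -411.4 -291.4 -171.4; do python3 c.py $a 15 8 | sed 's/np.float64//g'; done
```

```text
[(-0.0071), 0, (0.011), 0, 0, 0, (-0.0168), 0, (0.0197), 0, 0, 0, (-0.0284), 0, (0.0257), 0, 0, 0, (-0.0411), 0, (0.0284), 0, 0, 0, (-0.0542), 0, (0.0278), 0, 0, 0, (-0.0666), 0, (0.0238), 0, 0, 0, (-0.0776), 0, (0.0167), 0, 0, 0, (-0.0863), 0, (0.007), 0, 0, 0]
[(-0.006), 0, (-0.0116), 0, 0, 0, (-0.0087), 0, (-0.0244), 0, 0, 0, (-0.0081), 0, (-0.0374), 0, 0, 0, (-0.0041), 0, (-0.0498), 0, 0, 0, (0.003), 0, (-0.0608), 0, 0, 0, (0.0127), 0, (-0.0696), 0, 0, 0, (0.0243), 0, (-0.0755), 0, 0, 0, (0.0371), 0, (-0.0783), 0, 0, 0]
[(0.013), 0, (0.0006), 0, 0, 0, (0.0255), 0, (0.0046), 0, 0, 0, (0.0364), 0, (0.0117), 0, 0, 0, (0.0452), 0, (0.0214), 0, 0, 0, (0.0512), 0, (0.033), 0, 0, 0, (0.0539), 0, (0.0458), 0, 0, 0, (0.0533), 0, (0.0588), 0, 0, 0, (0.0493), 0, (0.0712), 0, 0, 0]
```

Emit:
arm_command(deltas=[-0.007,0,0.011,0,0,0,-0.017,0,0.0195,0,0,0,-0.0285,0,0.0255,0,0,0,-0.041,0,0.0285,0,0,0,-0.054,0,0.028,0,0,0,-0.0665,0,0.024,0,0,0,-0.0775,0,0.0165,0,0,0,-0.0863,0,0.007,0,0,0])

```text
time: 14.22
ee_pos: [0.5116, -0.1195, 0.1116]
eef_rot: [-0.555, 0.439, -0.439, 0.555]
ft_force: [3.3, -2.3, 1.0]
width: 0.0185
```

```bash
python3 m.py
```

```text
14.225 [ 0.5116 -0.1195  0.1116] 0.018450960769520616 [ 3.3 -2.3  1. ] [ 0.57  0.25 -0.48  1.84  0.13  1.09 -1.3 ]
0.05091530063279793 70.32562385356013
[[0.23, 0.0, 0.973], [-0.973, 0.0, 0.23], [-0.0, -1.0, 0.0]]
```

Emit:
arm_command(deltas=[-0.006,0,-0.0115,0,0,0,-0.0085,0,-0.0245,0,0,0,-0.008,0,-0.0375,0,0,0,-0.004,0,-0.05,0,0,0,0.003,0,-0.061,0,0,0,0.0125,0,-0.0695,0,0,0,0.0245,0,-0.0755,0,0,0,0.037,0,-0.0783,0,0,0])

```text
time: 15.22
ee_pos: [0.4451, -0.1747, 0.1116]
eef_rot: [-0.554, 0.439, -0.439, 0.555]
ft_force: [12.0, 5.1, -6.6]
width: 0.0183
```

Emit:
arm_command(deltas=[0.013,0,0.0005,0,0,0,0.0255,0,0.0045,0,0,0,0.0365,0,0.0115,0,0,0,0.045,0,0.0215,0,0,0,0.051,0,0.033,0,0,0,0.054,0,0.046,0,0,0,0.0533,0,0.059,0,0,0,0.0493,0,0.0712,0,0,0])

```text
time: 16.23
ee_pos: [0.5242, -0.2072, 0.1114]
eef_rot: [0.555, -0.44, 0.439, -0.553]
ft_force: [-5.2, 2.1, 6.6]
width: 0.0182
```

```bash
python3 m.py
```

```text
16.225 [ 0.5242 -0.2072  0.1114] 0.018242239366816095 [-5.2  2.1  6.6] [ 0.64  0.32 -0.41  1.74  0.14  1.11 -1.15]
0.0496175303624484 -53.28598734748172
[[0.228, -0.003, 0.974], [-0.974, -0.0, 0.228], [-0.0, -1.0, -0.003]]
```

One turn is nearly complete, with about 4° of lag. I repeat it for the second turn.

Emit:
arm_command(deltas=[-0.007,0,0.011,0,0,0,-0.017,0,0.0195,0,0,0,-0.0285,0,0.0255,0,0,0,-0.041,0,0.0285,0,0,0,-0.054,0,0.028,0,0,0,-0.0665,0,0.024,0,0,0,-0.0775,0,0.0165,0,0,0,-0.0863,0,0.007,0,0,0])

```text
time: 17.23
ee_pos: [0.5119, -0.1196, 0.1116]
eef_rot: [-0.554, 0.439, -0.439, 0.555]
ft_force: [2.2, -0.7, 0.6]
width: 0.0183
```

Emit:
arm_command(deltas=[-0.006,0,-0.0115,0,0,0,-0.0085,0,-0.0245,0,0,0,-0.008,0,-0.0375,0,0,0,-0.004,0,-0.05,0,0,0,0.003,0,-0.061,0,0,0,0.0125,0,-0.0695,0,0,0,0.0245,0,-0.0755,0,0,0,0.037,0,-0.0783,0,0,0])

```text
time: 18.23
ee_pos: [0.4451, -0.1748, 0.1116]
eef_rot: [-0.554, 0.438, -0.439, 0.555]
ft_force: [12.3, 4.6, -6.2]
width: 0.0186
```

Emit:
arm_command(deltas=[0.013,0,0.0005,0,0,0,0.0255,0,0.0045,0,0,0,0.0365,0,0.0115,0,0,0,0.045,0,0.0215,0,0,0,0.051,0,0.033,0,0,0,0.054,0,0.046,0,0,0,0.0533,0,0.0585,0,0,0,0.0533,0,0.0585,0,0,0])

```text
time: 19.23
ee_pos: [0.5137, -0.2129, 0.1115]
eef_rot: [-0.554, 0.439, -0.438, 0.555]
ft_force: [1.5, 2.8, 2.9]
width: 0.0183
```

```bash
python3 m.py
```

```text
19.225 [ 0.5137 -0.2129  0.1115] 0.01828181267648594 [1.5 2.8 2.9] [ 0.65  0.3  -0.39  1.76  0.13  1.1  -1.13]
0.04940425174953587 -67.17678596083853
[[0.23, -0.001, 0.973], [-0.973, 0.001, 0.23], [-0.001, -1.0, -0.0]]
```

Emit:
arm_command(deltas=[-0.001,0,0.005,0,0,0,-0.0025,0,0.0095,0,0,0,-0.0045,0,0.0135,0,0,0,-0.0045,0,0.0135,0,0,0,-0.0045,0,0.0135,0,0,0])

```text
time: 19.85
ee_pos: [0.5253, -0.2062, 0.1115]
eef_rot: [0.555, -0.439, 0.439, -0.554]
ft_force: [-1.8, -0.1, 3.4]
width: 0.0182
```

```bash
python3 m.py
```

```text
19.85 [ 0.5253 -0.2062  0.1115] 0.018238210725971458 [-1.8 -0.1  3.4] [ 0.63  0.32 -0.4   1.74  0.14  1.11 -1.15]
0.04952426105972348 -51.57466030511244
[[0.229, -0.001, 0.973], [-0.973, -0.001, 0.229], [0.0, -1.0, -0.001]]
```

Emit:
arm_command(deltas=[-0.0006,0,0.0012,0,0,0,-0.0011,0,0.0023,0,0,0,-0.0011,0,0.0023,0,0,0,-0.0011,0,0.0023,0,0,0])

```text
time: 20.35
ee_pos: [0.528, -0.2039, 0.1116]
eef_rot: [-0.554, 0.439, -0.439, 0.554]
ft_force: [-0.1, -2.6, 2.4]
width: 0.0187
```

```bash
python3 m.py
python3 - <<'E'
from h import *
ims=[]
for n in ['scene','top','wrist']:
    p=r.camera(n);save(p,'open_'+n)
for n,(a,b,c,d) in [('scene',(90,210,220,350)),('top',(190,290,310,430)),('wrist',(80,300,130,400))]:
    A=cv2.imread(f'pics/closed_{n}.png')[a:b,c:d];B=cv2.imread(f'pics/open_{n}.png')[a:b,c:d]
    print(n,cv2.phaseCorrelate(A[...,1].astype(np.float32),B[...,1].astype(np.float32)))
    ims.append(cv2.resize(np.hstack([A,B]),(520,int(520*A.shape[0]/(2*A.shape[1])))))
cv2.imwrite('pics/cmp.png',cv2.resize(np.vstack(ims),None,fx=.85,fy=.85))
E
```

```text
20.35 [ 0.528  -0.2039  0.1116] 0.01870483495617459 [-0.1 -2.6  2.4] [ 0.63  0.32 -0.4   1.74  0.14  1.11 -1.15]
0.04954969490249388 -47.44551118494893
[[0.23, 0.0, 0.973], [-0.973, -0.0, 0.23], [0.0, -1.0, 0.0]]
scene ((0.5677755007315568, 0.23743199797604575), 0.9995776648874636)
top ((-0.4322044373335103, -0.39762760487397486), 1.0672305494944254)
wrist ((0.3345943421832658, 1.3538377108134512), 0.8385350268956565)
```

View pics/cmp.png

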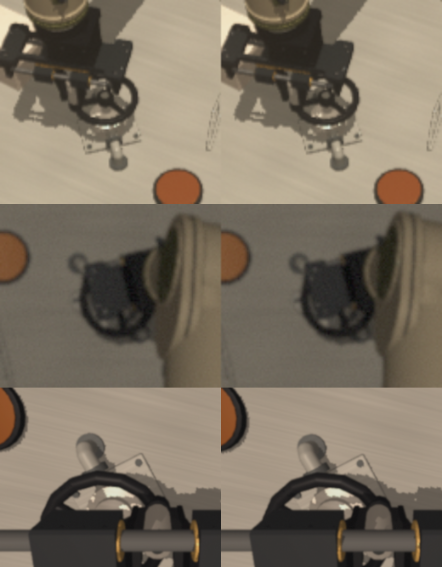

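View pics/open_scene.png

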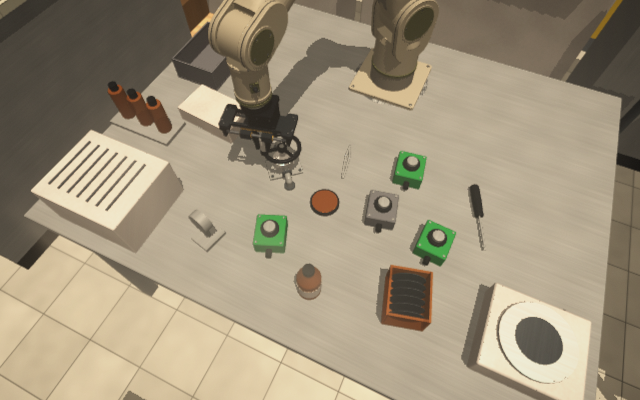

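```bash
cat > avg.py <<'E'
from h import *
P=[];F=[]
for i in range(10):
    s=r.read_state();P.append(s['ee_pos']);F.append(s['ft_force']);r.camera('wrist')
P=np.array(P);print(P.mean(0),P.std(0),np.mean(F,0))
d=P[:,:2]-[.4945,-.1674];a=np.degrees(np.arctan2(d[:,1],d[:,0]));print(a.round(2),a.mean())
E
python3 avg.py
```

```text
[ 0.52797939 -0.20388024  0.11156574] [1.56391475e-05 1.15807397e-05 2.01899192e-05] [ 0.42926639 -2.8363407   1.40269038]
[-47.47 -47.44 -47.45 -47.48 -47.43 -47.46 -47.45 -47.47 -47.44 -47.47] -47.45613785123435
```

Run:
```python
from h import *
from scipy.optimize import least_squares
cw=[(.4901,-.2164),(.4527,-.1393),(.5405,-.1464),(.5348,-.1965)]
cc=[(.5116,-.1195),(.4451,-.1747),(.5242,-.2072),(.5119,-.1196),(.4451,-.1748),(.5137,-.2129),(.5253,-.2062),(.528,-.2039)]
for P in (cw,cw+[(.5269,-.2048)],cc):
    P=np.array(P);f=least_squares(lambda c:np.hypot(*(P-c).T)-.05,[.4945,-.1674]);print(f.x,f.fun.round(4))
A=cv2.imread('pics/closed_wrist.png');B=cv2.imread('pics/open_wrist.png')
cv2.imwrite('pics/cw2.png',np.hstack([cv2.resize(X[130:310,220:400],None,fx=2.2,fy=2.2,interpolation=2) for X in (A,B)]))
```

```text
[ 0.49470106 -0.16657241] [0.     0.0001 0.     0.    ]
[ 0.49469821 -0.16656755] [ 0.      0.0001  0.      0.     -0.    ]
[ 0.49458593 -0.1666731 ] [0.0001 0.0001 0.0002 0.0002 0.0001 0.     0.0001 0.    ]
```

View pics/cw2.png

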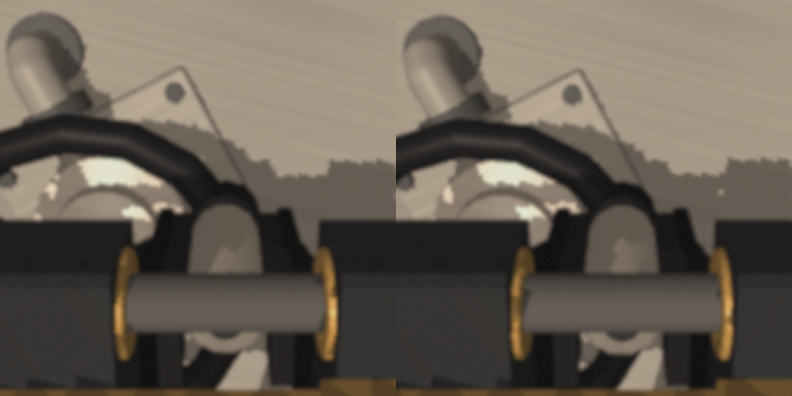

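The circle fits for the clockwise and counter-clockwise legs share a centre to 0.15 mm, so the handle hasn't slipped in the jaws. The handle is about 1.3° past two turns, so I trim it back.

Emit:
arm_command(deltas=[0.0004,0,-0.0008,0,0,0,0.0007,0,-0.0015,0,0,0,0.0007,0,-0.0015,0,0,0,0.0007,0,-0.0015,0,0,0])

```text
time: 21.5
ee_pos: [0.5271, -0.2046, 0.1116]
eef_rot: [-0.554, 0.438, -0.439, 0.555]
ft_force: [5.1, -1.8, -1.1]
width: 0.0182
```

```bash
sed -i 's/\[.4945,-.1674\]/[.4946,-.1666]/' avg.py; python3 avg.py
```

```text
[ 0.52708515 -0.20459133  0.11162699] [1.54909441e-05 1.59146430e-05 1.48290709e-05] [ 4.54758229 -2.04893583 -0.94942143]
[-49.46 -49.43 -49.49 -49.48 -49.46 -49.46 -49.46 -49.47 -49.49 -49.46] -49.46732207218413
```

Run:
```python
from h import *
s=r.read_state();print(s['time'],s['width'],s['ft_force']);print(r.close_job())
```

```text
22.0 0.018641320534140936 [ 4.05732068 -1.38075771 -0.34234169]
the job is handed in; nothing more can be done
None
```

The job is done and handed in at 22.0 s of the 72 s allowed; no verdict was reported.

- **Button:** I pressed the button on the grey box, not one of the three green look-alikes. It went down to z = 66.0 mm with 27 N, far above its 5 N spring, so it was bottomed. After release the wrist picture showed the cap back up.
- **Valve:** I gripped the handle from above and turned the wheel clockwise to a hard stop. It stalled with 29 N at about −49.5° (corrected for load), close to the −50.7° predicted from the pipe stubs. I then turned it counter-clockwise two full turns.
- **Final angle:** It first ended about 1.3° past two turns, so I trimmed it back. The last reading was −49.47°, which matches the closed position to within about 0.3°, the uncertainty of reading the stop.
- **Grip:** The fingers are still closed on the handle. The opening reads 18.6 mm on the 19 mm handle, with about 4 N residual side force. Circle fits from the clockwise and counter-clockwise turns agree to about 0.15 mm, so the handle did not slip in the jaws.
- **Loose things:** By eye, they had not moved in the scene picture taken just before the final trim.

No check failed. My first estimate of the hub position was off by about 0.8 mm, and I corrected it from the circle fit before the final trim.

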